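# Point out the uncovered crucible and its stray lid, then log it

### The job

One crucible in the rack has lost its lid, and the lid is lying loose on the bench. For the bench camera, point with the fingertips straight down at the middle of the open crucible and then at the loose lid, each time about two centimetres above it, without touching it, and staying there for two full seconds; then press the wide key of the logging box fully down, let it come up again, and move clear. Come down to each thing from above and go up again before moving on, so that you never point low at a covered crucible, the ring or the dish; do not press the round key, and do not touch, lift or shift any of the loose things.

Things in the scene. Friction and masses are not known exactly. Their poses are not given: they have to be found in the camera images.
- open_crucible: The only crucible without a lid: white porcelain cup, 44 mm outside, 38 mm inside, 60 mm tall, 5 mm base; z is up, origin at the centre of its underside, about 10 mm above the bench in its rack hole. Loose in the rack; neighbours stand 62 mm away, centre to centre, and their knobs reach 14 mm higher than this one's rim.
- open_mouth (a point): Centre of the open crucible's mouth, level with its rim (about 70 mm above the bench).
- covered_a: Covered white porcelain crucible, 44 mm across, 60 mm tall, carrying a 46 mm flat steel lid with a small centre knob; the knob's top is 74 mm above the origin (centre of the underside). z is up. Stands in the rack, in one of five holes; leave it alone and do not bring the fingertips down over it.
- covered_b: Covered white porcelain crucible, 44 mm across, 60 mm tall, carrying a 46 mm flat steel lid with a small centre knob; the knob's top is 74 mm above the origin (centre of the underside). z is up. Stands in the rack, in one of five holes; leave it alone and do not bring the fingertips down over it.
- covered_c: Covered white porcelain crucible, 44 mm across, 60 mm tall, carrying a 46 mm flat steel lid with a small centre knob; the knob's top is 74 mm above the origin (centre of the underside). z is up. Stands in the rack, in one of five holes; leave it alone and do not bring the fingertips down over it.
- covered_d: Covered white porcelain crucible, 44 mm across, 60 mm tall, carrying a 46 mm flat steel lid with a small centre knob; the knob's top is 74 mm above the origin (centre of the underside). z is up. Stands in the rack, in one of five holes; leave it alone and do not bring the fingertips down over it.
- rack: Fixed dark steel block, 80 x 330 x 30 mm (x, y, z), with a row of five round holes 20 mm deep along its y axis at -124, -62, 0, 62 and 124 mm; origin at the centre of its underside, on the bench. Its place and turn vary.
- loose_lid: The stray lid: flat steel disc 46 mm across and 4 mm thick lying on the bench, with a small centre knob 12 mm wide whose top is 14 mm above the bench; same as the lids on the crucibles. Origin at the centre of its underside, z up. Lies in a row with the ring and the dish, in any order, on the robot's side of the rack.
- seal_ring: Steel sealing ring lying on the bench, 54 mm outside, 32 mm hole, 8 mm thick, no knob; origin at the centre of its underside. Leave alone.
- dish: Shallow open steel dish, 76 mm across, 14 mm high; origin at the centre of its underside. Leave alone.
- reagent_bottle: Amber jar with black cap, 64 mm across, 130 mm tall; origin at the centre of its underside. Leave alone.
- beaker: White beaker, 68 mm across the rim, 85 mm tall, behind the rack; origin at the centre of its underside. Leave alone.
- log_box: Fixed black logging box, 120 x 170 x 45 mm (x, y, z), blank display strip on its far (+x) half, two grey keys on its near half; origin at the centre of its underside, z up. Its place and turn vary.
- wide_key_top (a point): Centre of the top of the wide rectangular key (40 x 54 mm in the box's x and y), 53 mm above the bench when up. It goes straight down.
- wide_key (a joint): Travel of the wide key in m: 0 up, 0.005 fully down; a spring needs about 1 N to start and 4 N to bottom, and brings it back up. It counts as pressed beyond 0.0035.
- round_key_top (a point): Centre of the top of the small round key (22 mm across), 53 mm above the bench, 85 mm to the box's -y side of the wide key. Not to be pressed.
- round_key (a joint): Travel of the round key in m: 0 up, 0.005 fully down. Must stay up.

How it is judged:
By the outcome, as a careful person would: the job done as asked, in the order asked, and still so for the second after the job is handed in, with the robot touching nothing.
It also fails if it takes over 61 s, if anything falls off the work surface, if the arm or the gripper's body presses on something with over 40 N, if the wrist force passes 120 N, or if a joint passes its speed limit or range.

### The arm

A 6-joint arm with a two-finger parallel gripper is mounted at the origin on the work surface. World frame = base frame: x ahead of the robot, y to its left, z up, the work surface at z = 0. Lengths are in mm, angles in degrees, forces in N, time in s.
With the tool pointing down it reaches from about 325 to 850 mm from the base axis. Payload 4.4 kg.
Tool frame: the origin (TCP) lies between the finger pads; the fingertips stand r.tip_reach ahead of it and the grasp point (between the pads) lies 2 mm behind it (r.tip_reach is the distance from the TCP to the fingertips, in mm); z points along the fingers, y is the direction in which the jaws open and shut (so a half turn about z gives the same grasp; the last joint's range is limited). The gripper opens to 94 mm and grips with 3 to 60 N. Pads are 16 mm wide; open, the fingers measure 119 mm over their backs; the gripper's body (75 mm by 177 mm) begins 78 mm behind the grasp point.
Start: joints at [59.903, 11.837, 88.321, -0, 79.842, -8.623], TCP at [210.509, 535.082, 222.447] pointing down, gripper open.
Joint ranges: [-156.59, 156.59], [-49.26, 127.26], [12.9, 141.05], [-63.56, 243.56], [4.71, 150.69], [-161.64, 161.64]. Speed limits (degrees/s): [159.86, 159.86, 180, 180, 180, 180].

### API

Orientations are given as [roll, pitch, yaw] about the fixed x, y, z axes, in that order (R = Rz(yaw) Ry(pitch) Rx(roll)).
In Python, from plant import status, imaging, workorder, r gives the robot as it stands. The module is installed in compiled form; this text tells all that it offers.
- The arm moves only by the shell command python3 -m jog 'ROWS' [FORCE]. ROWS is JSON, a list that holds one entry, the list of rows, each a list of 7 numbers: the shift along the tool's x, y, z in cm, then the turn, a rotation vector about the tool's x, y, z in rad, then the opening in per cent of the stroke, from 0 (shut) to 100 (fully open). A call has 1 to 8 rows; each row shifts and turns the commanded pose from where the row before left it, along the tool's axes as they then stand; what a row does not reach is not made up. A row lasts 1/8 s, in which the tool goes at most 62.5 mm and 10.7 degrees, less where a joint would pass 70% of its speed; a pose out of reach is approached as far as the arm can. A call with a gripper value outside its range is refused whole. The fingers move at their own pace and stop on an object; FORCE is the grip in N (left out, the last holds). Time passes only in rows, so rows that do not move let the fingers close. It gives the time, the measured TCP pose, the force and the opening at its end, in the units of the state.
- status.sense(): the state, without advancing time (a new reading comes with each control period).
- imaging.capture(name): name is "scene" or "top" or "wrist"; returns a dict with "color" (384x512x3 uint8, red, green, blue), "range_z" (384x512 float32, mm along the optical axis (not along the pixel's ray), 0 where there is no reading), "fov_y" (degrees; the focal length in pixels is half the picture's height over the tangent of half this angle, whatever the lens; pixels are square), "cx", "cy" (the principal point, pixels), "R" (3x3) and "t" (3): a world point X has camera coordinates R X + t. Camera axes: x right, y down, z forward; pixel columns grow to the right and rows downward; lengths in mm; the calibration is good to about 2 mm. A picture is of the moment at which its call begins.
- workorder.close_job(): hands the job in, once; it reports no verdict.
The state is a dict: "time": time; "joint_positions": joint angles; "joint_vel": joint speeds; "joint_efforts": joint torques, N m; "tool_pos": TCP position; "orientation": TCP orientation; "force": force on the tool from outside, world axes, zero at the start; "moment": the same for the moment, N m; "width": finger opening in mm.
Only numpy, scipy, OpenCV 4.12 (cv2) and the standard library are available. Lean on these libraries where they do the work, as an engineer would, in place of code of your own. Each camera call takes 0.05 s, during which the arm holds its last target.

## Working session

There is one attempt and no reset: what is moved stays moved. The work goes in short steps, Python scripts to look and compute and a shell command to move; the robot and the scene stay as the last step left them, time stands still between calls to the robot, and variables do not carry over. Pictures are saved under pics/ and viewed, and the job is handed in when it is done.

```bash
mkdir -p pics; python3 - <<'E'
from plant import status, imaging, r
import cv2,numpy as np
print(r.tip_reach); s=status.sense(); print(s)
for n in("scene","top"):
    c=imaging.capture(n); np.savez(n+".npz",**c)
    cv2.imwrite(f"pics/{n}1.png",cv2.resize(c["color"][:,:,::-1],(800,600)))
    print(n,c["fov_y"],c["cx"],c["cy"],c["R"],c["t"])
E
```

```text
17.0
{'time': 0.0, 'joint_positions': array([ 5.99031774e+01,  1.18832125e+01,  8.84032341e+01, -3.96226798e-04,
        7.98413128e+01, -8.62496020e+00]), 'joint_vel': array([ 0.02617479,  0.08073672,  0.02790006, -0.07550753, -0.01424834,
       -0.04332949]), 'joint_efforts': array([ 1.83983627e-05, -3.70883596e+01, -2.81417710e+01,  6.99002249e-02,
        3.61128047e-02, -1.66769464e-04]), 'tool_pos': array([210.12133362, 534.41735891, 221.31399935]), 'orientation': array([-1.79873627e+02, -1.87741066e-02,  1.58528187e+02]), 'force': array([-0.14255339,  0.12807818,  0.68659746]), 'moment': array([-0.00014728,  0.02092353, -0.0577221 ]), 'width': 93.81368305010687}
scene 47.694192803372125 250.75100969410366 185.23777157756922 [[-0.57683464  0.81685926 -0.00165948]
 [ 0.64416343  0.45363235 -0.61584996]
 [-0.50230995 -0.35631256 -0.78786171]] [ 332.93380787 -373.99452138 1458.42290093]
top 54.087048964847945 253.6996960402303 197.7648051238118 [[ 0.01772498 -0.9997366  -0.01457953]
 [-0.9799544  -0.0144766  -0.19869524]
 [ 0.19843184  0.01780914 -0.97995288]] [  34.50669027  630.83550125 1038.56565654]
```

View pics/scene1.png

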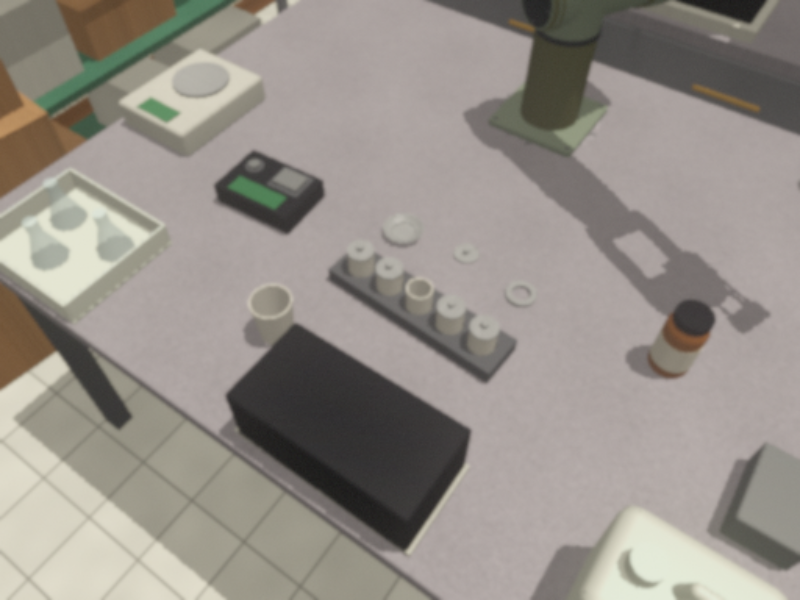

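View pics/top1.png

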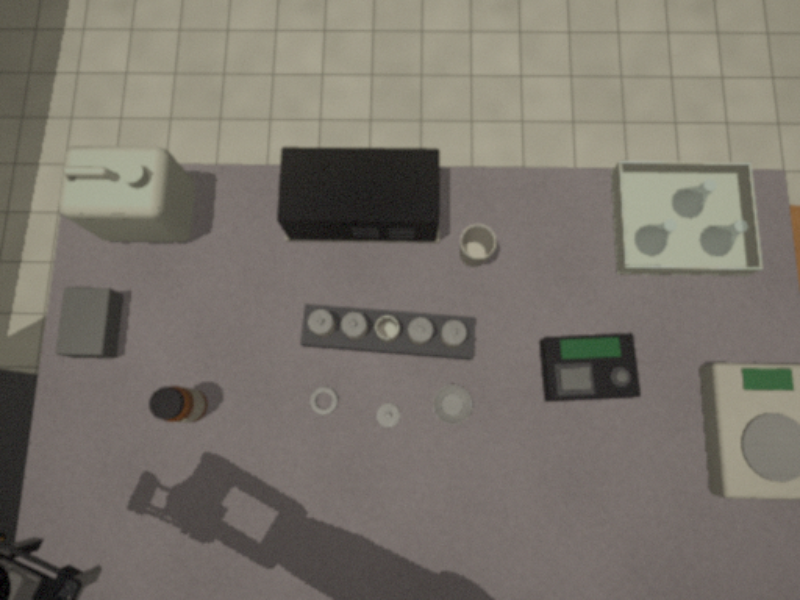

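The top view (800x600) shows the open crucible as the middle one at about (387,327). The loose lid with its knob is at (388,415), the ring at (323,401) and the dish at (453,403). The wide key is at (575,378) and the round key at (621,377). The scene view agrees. Next I'll measure them.

```bash
cat > h.py <<'E'
import numpy as np,cv2
def load(n): return dict(np.load(n+".npz"))
def f(c): return c["color"].shape[0]/2/np.tan(np.radians(float(c["fov_y"]))/2)
def ray(c,u,v,z):
    d=c["R"].T@np.array([(u-c["cx"])/f(c),(v-c["cy"])/f(c),1]); o=-c["R"].T@c["t"]
    return o+d*(z-o[2])/d[2]
def proj(c,X):
    p=c["R"]@np.array(X)+c["t"]; return p[:2]/p[2]*f(c)+[c["cx"],c["cy"]]
E
python3 - <<'E'
from h import *
t=load("top");s=load("scene")
def crop(c,x,y,w,h,name,k=8):
    cv2.imwrite("pics/"+name,cv2.resize(c["color"][y:y+h,x:x+w,::-1],None,fx=k,fy=k,interpolation=cv2.INTER_CUBIC))
crop(t,190,190,120,85,"ct.png",6);crop(t,340,205,75,55,"kt.png",8)
crop(s,200,130,150,120,"cs.png",5);crop(s,130,90,85,60,"ks.png",8)
for n,(u,v),z in[("mouth",(387,327),70),("lid",(388,415),14),("ring",(323,401),8),("dish",(453,403),14),("wide",(575,378),53),("round",(621,377),53)]:
    X=ray(t,u/1.5625,v/1.5625,z);print(n,X.round(1),"scene px",proj(s,X).round(1),(proj(s,X)*1.5625).round(0))
E
```

```text
mouth [594.6  61.5  70. ] scene px [266.8 182.8] [417. 286.]
lid [435.3  57.9  14. ] scene px [297.2 157.9] [464. 247.]
ring [459.7 183.1   8. ] scene px [332.4 185.3] [519. 290.]
dish [459.9 -64.9  14. ] scene px [255.9 144.6] [400. 226.]
wide [ 507.6 -286.2   53. ] scene px [184.2 113.2] [288. 177.]
round [ 510.8 -370.6   53. ] scene px [161.8 102.6] [253. 160.]
```

View pics/ct.png

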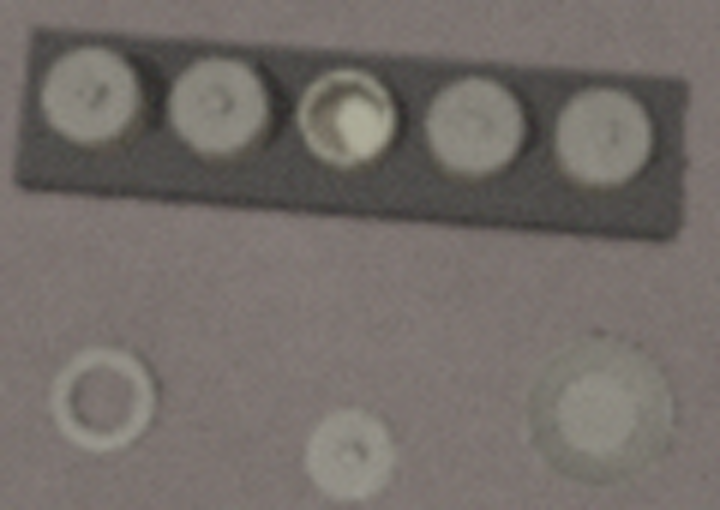

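View pics/kt.png

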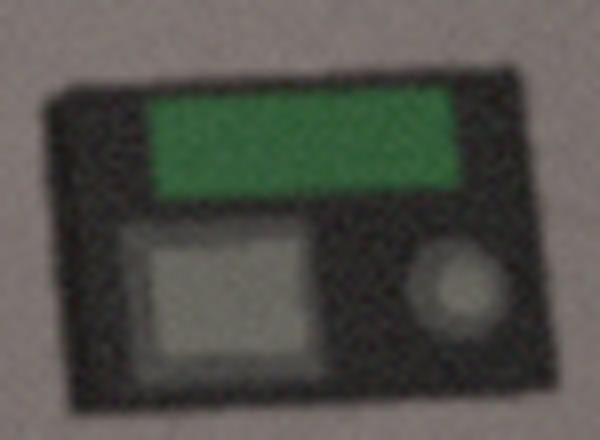

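View pics/cs.png

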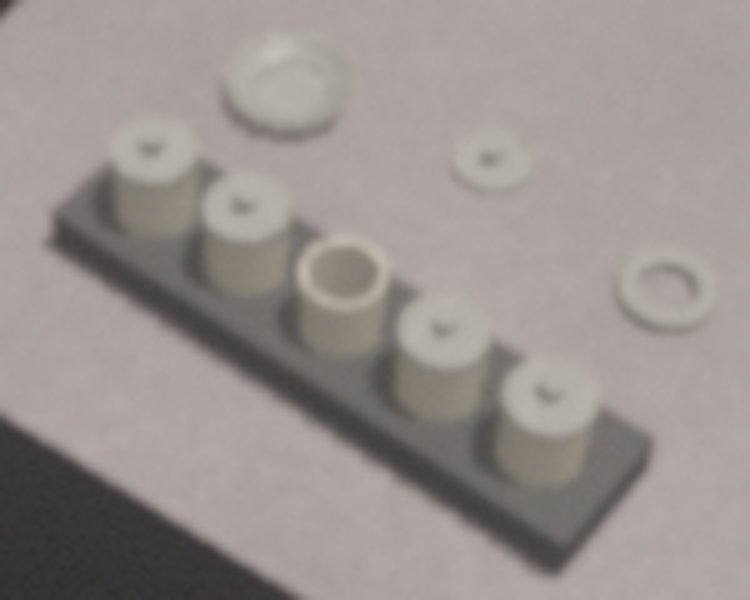

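View pics/ks.png

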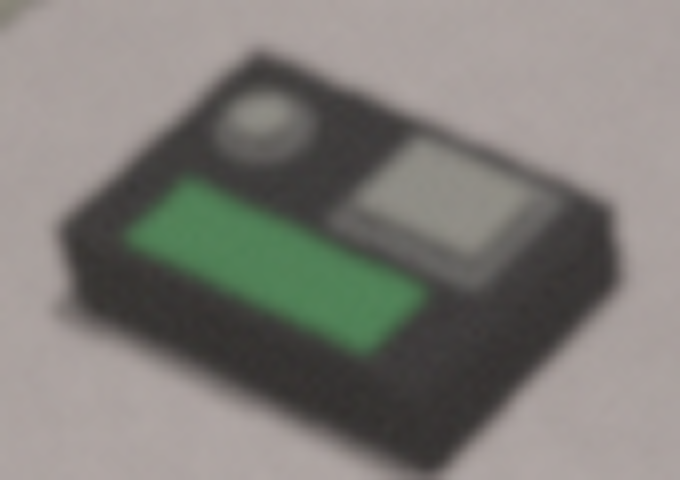

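```bash
python3 - <<'E'
from h import *
T=load("top");S=load("scene")
def blob(c,u,v,w,h,thr,ch):
    im=cv2.resize(c["color"],None,fx=8,fy=8,interpolation=cv2.INTER_CUBIC).astype(float)
    im=cv2.GaussianBlur(im,(0,0),4)
    g=im[...,1]-im[...,0] if ch=="gr" else im.mean(2)
    x0,y0=int((u-w)*8),int((v-h)*8); sub=g[y0:y0+int(16*h),x0:x0+int(16*w)]
    t=thr if thr is not None else (np.percentile(sub,5)+np.percentile(sub,95))/2
    m=(sub>t).astype(np.uint8)
    cs,_=cv2.findContours(m,cv2.RETR_EXTERNAL,cv2.CHAIN_APPROX_NONE); k=max(cs,key=cv2.contourArea)
    e=cv2.fitEllipse(k); M=cv2.moments(k); r=cv2.minAreaRect(k)
    off=np.array([x0,y0]); cv=lambda p:(np.array(p)+off+.5)/8-.5
    return cv(e[0]),np.array(e[1])/8,cv([M["m10"]/M["m00"],M["m01"]/M["m00"]]),np.array(r[1])/8,t
def tri(p,q):
    A=[];b=[]
    for c,(u,v) in((T,p),(S,q)):
        for i,w in((0,(u-c["cx"])/f(c)),(1,(v-c["cy"])/f(c))):
            A.append(c["R"][i]-w*c["R"][2]);b.append(w*c["t"][2]-c["t"][i])
    x,res,_,_=np.linalg.lstsq(np.array(A),np.array(b),rcond=None);return x,res
P=dict(lid=((248.2,265.8),(298.2,162),10,10,"gr",4),ring=((207,256),(333,187.5),12,11,"gr",8),dish=((290,258),(257,146.5),15,15,"gr",14),
 wide=((368.7,242),(186,115),12,9,"m",53),round=((398,241),(162.5,104),5,5,"m",53))
for n,(p,q,w,h,ch,z) in P.items():
    a=blob(T,*p,w,h,None,ch);b=blob(S,*q,w+1,h+1 if n!="wide" else 9,None,ch)
    for nm,i in(("ell",0),("mom",2)):
        print(n,nm,a[i].round(1),b[i].round(1),"T",ray(T,*a[i],z).round(1),"S",ray(S,*b[i],z).round(1),"tri",tri(a[i],b[i])[0].round(1))
    print("   sizes",a[1].round(1),b[1].round(1),a[3],b[3])
# crucibles (top-circle clicks from crops)
top=[(92,96),(219,107),(347,117),(476,126),(604,137)]
sc=[(549,395),(443,331),(342,271),(245,211),(154,151)]
for a,b in zip(top,sc):
    p=np.array(a)/6+190-.4;q=np.array(b)/5+[200,130]-.4
    print(ray(T,*p,70).round(1),ray(S,*q,70).round(1),tri(p,q)[0].round(1))
# measured depth
for n,(u,v) in dict(mouthrim=(248,202),lid=(246,268),key=(369,242)).items(): print(n,T["range_z"][v,u],ray(T,u,v,0))
E
```

```text
lid ell [248.2 265.3] [298.  161.8] T [436.3  58.7   4. ] S [438.3  63.4   4. ] tri [ 4.357e+02  6.030e+01 -2.000e-01]
lid mom [248.2 265.4] [298.  161.8] T [436.3  58.7   4. ] S [438.3  63.4   4. ] tri [ 4.356e+02  6.030e+01 -3.000e-01]
   sizes [15.2 16.2] [12.7 16.3] [15.82544899 15.79513168] [13.15755844 16.06798363]
ring ell [206.9 256. ] [332.9 187.5] T [461.7 182.5   8. ] S [465.3 187.6   8. ] tri [461.4 184.8   1.9]
ring mom [207.  255.9] [332.9 187.5] T [461.8 182.5   8. ] S [465.3 187.6   8. ] tri [461.4 184.8   1.9]
   sizes [18.1 19.2] [17.  20.8] [18.23094177 19.58520889] [20.68279076 17.11679268]
dish ell [289.5 258.4] [257.5 146.1] T [458.4 -63.6  14. ] S [461.9 -57.8  14. ] tri [457.8 -62.6   7.9]
dish mom [289.4 258.4] [257.5 146.1] T [458.4 -63.5  14. ] S [461.8 -57.8  14. ] tri [457.9 -62.5   8. ]
   sizes [25.  25.6] [20.3 26.4] [25.56665802 25.70619774] [26.16718292 21.0848465 ]
wide ell [368.3 242. ] [185.6 114.2] T [ 507.4 -287.1   53. ] S [ 508.4 -279.9   53. ] tri [ 506.2 -285.9   49. ]
wide mom [368.2 242. ] [185.6 114.2] T [ 507.3 -286.9   53. ] S [ 508.3 -
[... 208 characters left out ...]
53. ] tri [ 511.8 -371.3   47.6]
round mom [397.7 240.6] [162.5 104.4] T [ 512.7 -371.3   53. ] S [ 515.3 -363.8   53. ] tri [ 511.8 -371.3   47.5]
   sizes [7.6 8. ] [5.9 9.4] [8.   7.75] [5.85130835 9.31613159]
[603.6 186.   70. ] [601.4 188.2  70. ] [602.7 187.1  71. ]
[599.1 124.2  70. ] [598.2 126.7  70. ] [598.6 125.4  69.6]
[595.1  62.2  70. ] [595.7  65.7  70. ] [594.8  63.5  67.8]
[ 5.917e+02 -1.000e-01  7.000e+01] [591.8   3.8  70. ] [591.2   1.3  68.1]
[587.3 -61.6  70. ] [586.  -58.5  70. ] [586.4 -60.2  69.7]
mouthrim 1092.1605 [629.42212702  63.32824411   0.        ]
lid 1120.1173 [428.44768395  65.14345644   0.        ]
key 1077.8494 [ 512.04671698 -304.36270608    0.        ]
```

```bash
python3 -m jog '[[[0,0,0,0,0,-0.125,0],[0,0,0,0,0,-0.125,0],[0,0,0,0,0,-0.125,0]]]'
```

```text
time: 0.48
tool_pos: [210.3, 534.7, 221.8]
orientation: [-179.9, -0.0, -179.8]
force: [0.0, 0.3, -0.1]
width: 67.6
```

```bash
python3 -m jog '[[[-3.85,-4.71,0,0,0,0,0],[-3.85,-4.71,0,0,0,0,0],[-3.85,-4.71,0,0,0,0,0],[-3.85,-4.71,0,0,0,0,0],[-3.85,-4.71,0,0,0,0,0],[-3.85,-4.71,0,0,0,0,0],[-3.85,-4.71,0,0,0,0,0],[-3.85,-4.71,0,0,0,0,0]]]'
```

```text
time: 1.48
tool_pos: [519.3, 156.6, 222.1]
orientation: [180.0, -0.0, 180.0]
force: [-0.1, 0.3, 0.3]
width: 0.6
```

```bash
python3 -m jog '[[[-3.85,-4.71,0,0,0,0,0],[-3.85,-4.71,0,0,0,0,0],[0,0,0,0,0,0,0],[0,0,0,0,0,0,0],[0,0,0,0,0,0,0]]]'; python3 - <<'E'
from plant import imaging,status
import cv2,numpy as np
c=imaging.capture("wrist");np.savez("w1.npz",**c)
cv2.imwrite("pics/w1.png",cv2.resize(c["color"][:,:,::-1],(800,600)))
from h import *
s=status.sense();print(s["tool_pos"],s["orientation"])
for X in((595,63.5,70),(436,60,14)): print(proj(c,X)*1.5625)
E
```

```text
time: 2.1
tool_pos: [594.6, 65.5, 222.3]
orientation: [180.0, -0.0, -179.9]
force: [-0.6, 0.8, -0.3]
width: 0.8
[594.71787161  65.59582937 222.42303616] [ 1.79987225e+02 -2.63096290e-02 -1.79872635e+02]
[403.85921191 285.10472688]
[399.90862029  69.61875748]
```

View pics/w1.png

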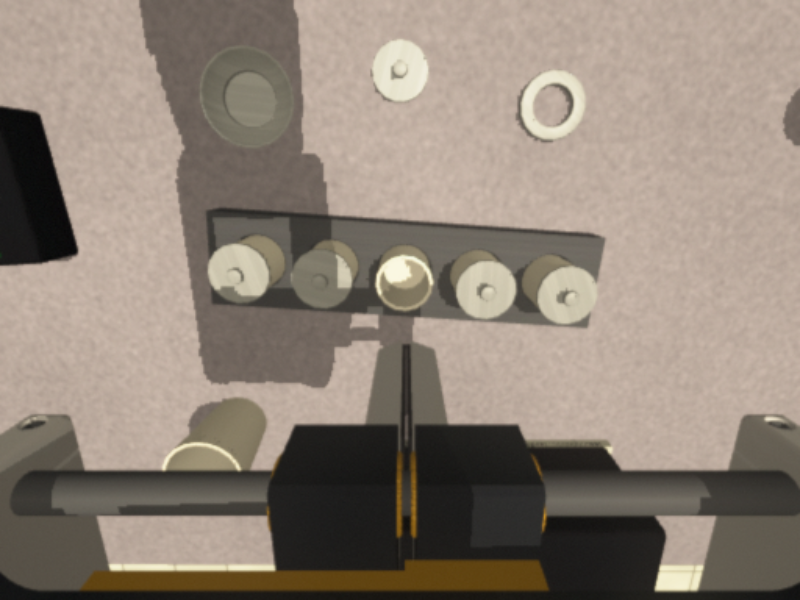

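The wrist view (800x600) shows the open mouth at (404,281), close to the predicted (404,285). The lid's knob is at (400,69), which matches the prediction. I'll refine the mouth.

```bash
python3 - <<'E'
from h import *
c=load("w1")
cv2.imwrite("pics/w1c.png",cv2.resize(c["color"][150:210,225:295,::-1],None,fx=10,fy=10,interpolation=cv2.INTER_CUBIC))
for X in((595,63.5),(592,63.5),(595,60)): print(((proj(c,(*X,70))-[225,150]+.5)*10).round())
print(ray(c,400/1.5625,69/1.5625,14))
E
```

```text
[340. 330.]
[340. 305.]
[310. 330.]
[435.5649154   60.07194872  14.        ]
```

View pics/w1c.png

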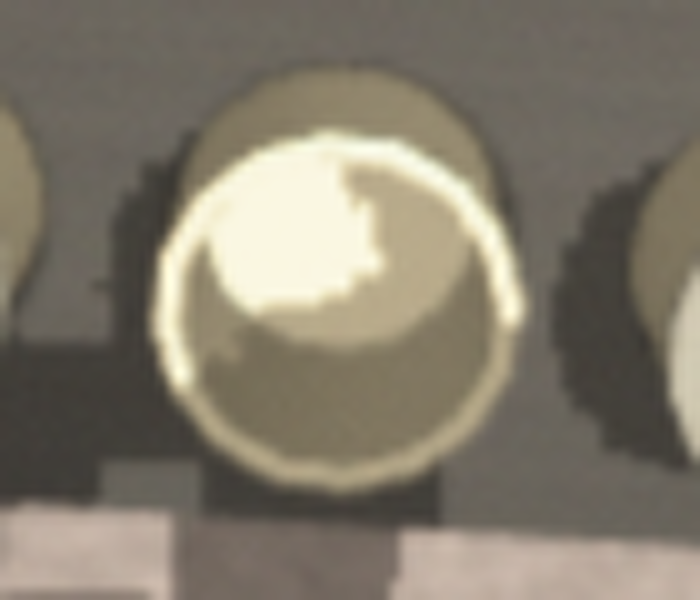

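The rim centre in the crop is about (338,309), which gives (592.5, 63.3). The bench cameras gave (595, 63), so I'll aim at (593.5, 63.3). The tips go to z = 90.

```bash
python3 -m jog '[[[0.12,-0.23,3,0,0,0,0],[0,0,3.5,0,0,0,0],[0,0,3,0,0,0,0],[0,0,1.5,0,0,0,0],[0,0,0.5,0,0,0,0],[0,0,0,0,0,0,0],[0,0,0,0,0,0,0],[0,0,0,0,0,0,0]]]'; python3 - <<'E'
from plant import imaging,status
import cv2,numpy as np
for n in("top","scene"):
    c=imaging.capture(n);x,y=((190,170) if n=="top" else (200,110))
    cv2.imwrite(f"pics/p1{n}.png",cv2.resize(c["color"][y:y+100,x:x+140,::-1],None,fx=5,fy=5,interpolation=cv2.INTER_CUBIC))
print(status.sense()["tool_pos"])
E
```

```text
time: 3.15
tool_pos: [595.2, 61.8, 108.6]
orientation: [-180.0, 0.1, -180.0]
force: [0.0, 0.2, 0.2]
width: 0.7
[594.85606161  61.77680126 108.13823141]
```

View pics/p1scene.png

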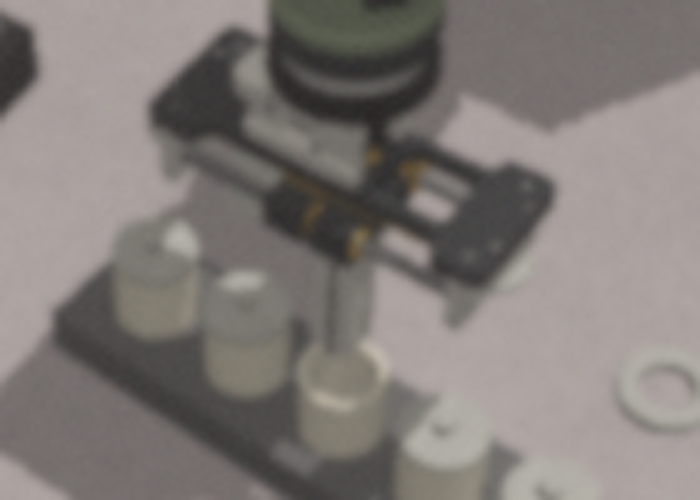

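The scene view shows the closed tips just above the middle of the mouth, at about (343,355) in the crop. I'll nudge slightly and hold.

```bash
python3 -m jog '[[[0.12,0.13,0.08,0,0,0,0],[0,0,0,0,0,0,0],[0,0,0,0,0,0,0],[0,0,0,0,0,0,0],[0,0,0,0,0,0,0],[0,0,0,0,0,0,0],[0,0,0,0,0,0,0],[0,0,0,0,0,0,0]]]'
python3 -m jog '[[[0,0,0,0,0,0,0],[0,0,0,0,0,0,0],[0,0,0,0,0,0,0],[0,0,0,0,0,0,0],[0,0,0,0,0,0,0],[0,0,0,0,0,0,0],[0,0,0,0,0,0,0],[0,0,0,0,0,0,0]]]'
python3 -m jog '[[[0,0,0,0,0,0,0],[0,0,0,0,0,0,0],[0,0,0,0,0,0,0],[0,0,0,0,0,0,0],[0,0,0,0,0,0,0],[0,0,0,0,0,0,0],[0,0,0,0,0,0,0],[0,0,0,0,0,0,0]]]'
```

```text
time: 4.25
tool_pos: [593.2, 63.1, 106.6]
orientation: [-180.0, 0.0, -180.0]
force: [-0.4, 0.6, 0.2]
width: 0.3
time: 5.25
tool_pos: [593.2, 63.2, 106.6]
orientation: [180.0, -0.0, -180.0]
force: [0.4, -0.2, -0.1]
width: 0.5
time: 6.25
tool_pos: [593.2, 63.2, 106.6]
orientation: [-180.0, 0.0, -180.0]
force: [0.3, 0.2, -0.9]
width: 0.6
```

Held for 3 s at tip z of about 90. Now up, then across to the lid at (436, 60).

```bash
python3 -m jog '[[[0,0,-3,0,0,0,0],[0,0,-4,0,0,0,0],[0,0,-3,0,0,0,0],[4,0,0,0,0,0,0],[4,0,0,0,0,0,0],[4,0,0,0,0,0,0],[3.7,-0.3,0,0,0,0,0],[0,0,0,0,0,0,0]]]'
python3 -m jog '[[[0,0,0,0,0,0,0],[0,0,0,0,0,0,0]]]'
python3 - <<'E'
from plant import imaging,status
import cv2,numpy as np
from h import *
c=imaging.capture("wrist");np.savez("w2.npz",**c)
cv2.imwrite("pics/w2.png",cv2.resize(c["color"][:,:,::-1],(800,600)))
print(status.sense()["tool_pos"],proj(c,(436,60,14))*1.5625,proj(c,(436,60,4))*1.5625,proj(c,(439,60,14))*1.5625)
E
```

```text
time: 7.25
tool_pos: [434.1, 60.3, 206.4]
orientation: [180.0, -0.0, -180.0]
force: [0.2, -0.4, -0.1]
width: 0.6
time: 7.5
tool_pos: [437.5, 60.1, 207.0]
orientation: [-180.0, 0.1, -180.0]
force: [0.0, -0.3, -0.6]
width: -0.2
[437.30152658  60.04937123 206.86576092] [406.44051825 270.18042743] [406.42825608 267.57052944] [406.43700004 273.6126231 ]
```

View pics/w2.png

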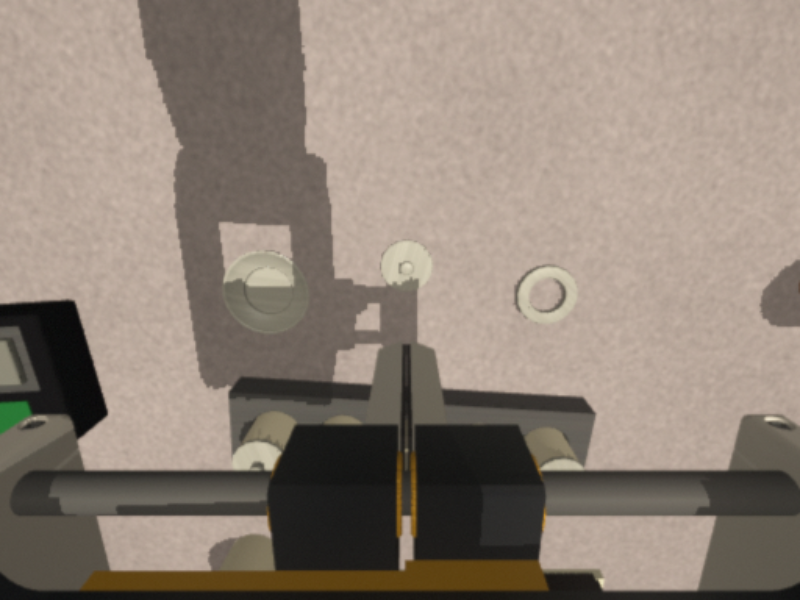

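The knob is at (406,267), against a predicted 270, so x is about 434–435. I'll aim at (435.2, 60) with the tips at z of about 33.

```bash
python3 -m jog '[[[0.2,0,4,0,0,0,0],[0,0,4,0,0,0,0],[0,0,4,0,0,0,0],[0,0,2.3,0,0,0,0],[0,0,1,0,0,0,0],[0,0,0.3,0,0,0,0],[0,0,0,0,0,0,0],[0,0,0,0,0,0,0]]]'
python3 -m jog '[[[0,0,0,0,0,0,0],[0,0,0,0,0,0,0]]]'
python3 - <<'E'
from plant import imaging,status
import cv2,numpy as np
for n in("top","scene"):
    c=imaging.capture(n);x,y=((190,190) if n=="top" else (220,100))
    cv2.imwrite(f"pics/p2{n}.png",cv2.resize(c["color"][y:y+100,x:x+140,::-1],None,fx=5,fy=5,interpolation=cv2.INTER_CUBIC))
print(status.sense()["tool_pos"])
E
```

```text
time: 8.55
tool_pos: [435.3, 60.1, 51.6]
orientation: [-180.0, 0.1, -180.0]
force: [-0.7, -0.7, 0.2]
width: 0.5
time: 8.8
tool_pos: [434.5, 60.1, 51.1]
orientation: [-180.0, 0.1, -180.0]
force: [-0.1, -0.3, 0.6]
width: 0.5
[434.31430703  60.12134214  50.85228614]
```

View pics/p2scene.png

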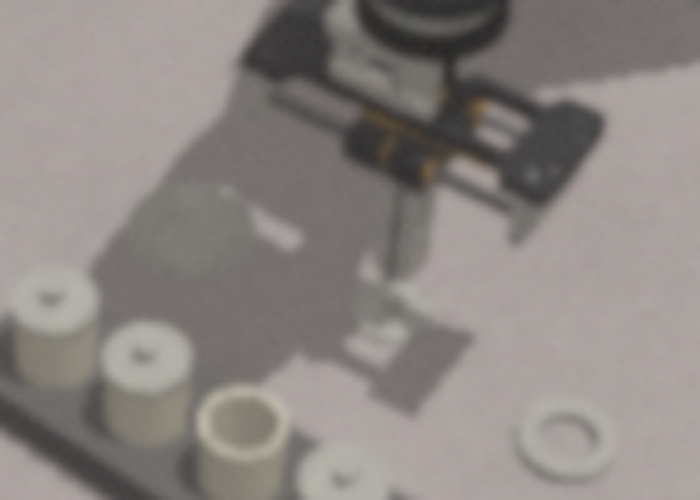

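The scene view shows the tips, at (400,280) in the crop, just above the lid's knob at (390,305), with a clear gap. Now hold.

```bash
python3 -m jog '[[[-0.05,0,0.1,0,0,0,0],[0,0,0,0,0,0,0],[0,0,0,0,0,0,0],[0,0,0,0,0,0,0],[0,0,0,0,0,0,0],[0,0,0,0,0,0,0],[0,0,0,0,0,0,0],[0,0,0,0,0,0,0]]]'
python3 -m jog '[[[0,0,0,0,0,0,0],[0,0,0,0,0,0,0],[0,0,0,0,0,0,0],[0,0,0,0,0,0,0],[0,0,0,0,0,0,0],[0,0,0,0,0,0,0],[0,0,0,0,0,0,0],[0,0,0,0,0,0,0]]]'
python3 -m jog '[[[0,0,0,0,0,0,0],[0,0,0,0,0,0,0],[0,0,0,0,0,0,0],[0,0,0,0,0,0,0],[0,0,0,0,0,0,0],[0,0,0,0,0,0,0],[0,0,0,0,0,0,0],[0,0,0,0,0,0,0]]]'
```

```text
time: 9.9
tool_pos: [434.7, 60.1, 49.6]
orientation: [180.0, -0.0, -180.0]
force: [0.0, 0.2, -0.2]
width: -0.2
time: 10.9
tool_pos: [434.7, 60.1, 49.7]
orientation: [-180.0, 0.0, -180.0]
force: [0.6, 0.8, 0.3]
width: 0.3
time: 11.9
tool_pos: [434.7, 60.1, 49.6]
orientation: [-180.0, -0.0, -180.0]
force: [0.1, 0.0, -0.3]
width: 0.6
```

```bash
python3 -m jog '[[[0,0,-4,0,0,0,0],[0,0,-6,0,0,0,0],[0,0,-5,0,0,0,0],[0,0,0,0,0,0,0],[-1.2,-5.75,0,0,0,0,0],[-1.2,-5.75,0,0,0,0,0],[-1.2,-5.75,0,0,0,0,0],[-1.2,-5.75,0,0,0,0,0]]]'
python3 -m jog '[[[-1.2,-5.75,0,0,0,0,0],[-1.2,-5.75,0,0,0,0,0],[0,0,0,0,0,0,0],[0,0,0,0,0,0,0],[0,0,0,0,0,0,0],[0,0,0,0,0,0,0]]]'
python3 - <<'E'
from plant import imaging,status
import cv2,numpy as np
from h import *
c=imaging.capture("wrist")
cv2.imwrite("pics/w3.png",cv2.resize(c["color"][:,:,::-1],(800,600)))
print(status.sense()["tool_pos"],proj(c,(507,-285,53))*1.5625,proj(c,(510,-285,53))*1.5625,proj(c,(507,-282,53))*1.5625)
E
```

```text
time: 12.9
tool_pos: [481.9, -171.1, 197.7]
orientation: [179.9, -0.1, -180.0]
force: [0.6, 0.2, -0.6]
width: 0.6
time: 13.65
tool_pos: [506.7, -283.4, 199.7]
orientation: [180.0, -0.0, -179.9]
force: [-0.6, 0.2, -1.3]
width: 0.4
[ 506.84250631 -283.68276206  199.81500917] [404.46026986 286.70558614] [404.45434501 290.56381576] [408.46977268 286.71491075]
```

View pics/w3.png

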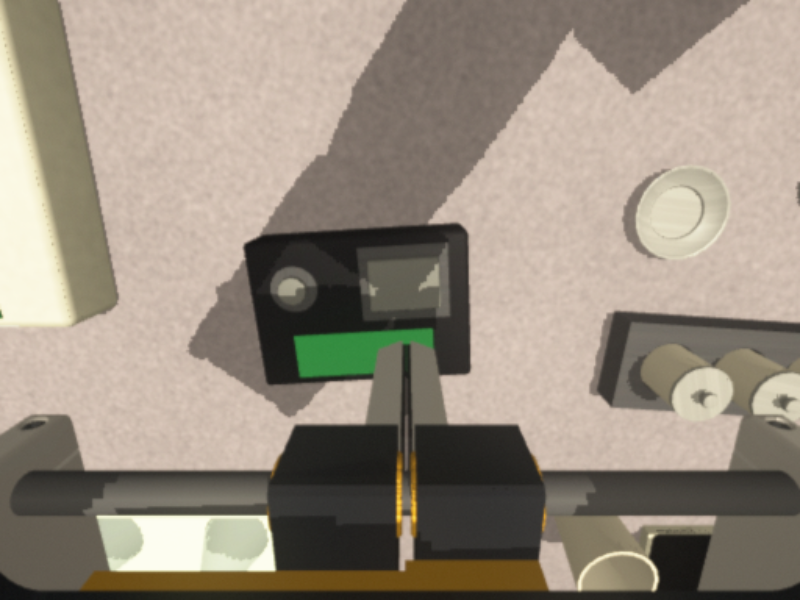

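The key is centred at (404,286), matching the prediction of (507,-285). I'll come down to just above it, then press in small steps.

```bash
python3 -m jog '[[[0,-0.12,4,0,0,0,0],[0,0,4,0,0,0,0],[0,0,3,0,0,0,0],[0,0,1,0,0,0,0],[0,0,0,0,0,0,0],[0,0,0,0,0,0,0],[0,0,0,0,0,0,0],[0,0,0,0,0,0,0]]]'
python3 -m jog '[[[0,0,0.3,0,0,0,0],[0,0,0.2,0,0,0,0],[0,0,0.2,0,0,0,0],[0,0,0,0,0,0,0],[0,0,0,0,0,0,0],[0,0,0,0,0,0,0]]]'
```

```text
time: 14.7
tool_pos: [507.3, -286.5, 80.6]
orientation: [-179.9, 0.1, -180.0]
force: [-0.1, 0.8, 0.3]
width: 0.4
time: 15.45
tool_pos: [506.8, -286.1, 72.7]
orientation: [-180.0, 0.0, -180.0]
force: [-0.3, -0.1, 0.0]
width: 0.6
```

```bash
python3 -m jog '[[[0,0,0.2,0,0,0,0],[0,0,0.2,0,0,0,0],[0,0,0.1,0,0,0,0],[0,0,0,0,0,0,0],[0,0,0,0,0,0,0],[0,0,0,0,0,0,0]]]'
```

```text
time: 16.2
tool_pos: [507.0, -286.2, 67.8]
orientation: [-180.0, 0.0, -180.0]
force: [-1.0, 0.2, 2.5]
width: 0.4
```

```bash
python3 -m jog '[[[0,0,0.1,0,0,0,0],[0,0,0.1,0,0,0,0],[0,0,0.1,0,0,0,0],[0,0,0,0,0,0,0],[0,0,0,0,0,0,0],[0,0,0,0,0,0,0]]]'
```

```text
time: 16.95
tool_pos: [507.0, -286.2, 65.3]
orientation: [-180.0, 0.0, -180.0]
force: [-1.8, 0.4, 6.0]
width: 0.6
```

```bash
python3 -m jog '[[[0,0,0.1,0,0,0,0],[0,0,0,0,0,0,0],[0,0,0,0,0,0,0],[0,0,0,0,0,0,0]]]'
```

```text
time: 17.45
tool_pos: [507.0, -286.2, 65.1]
orientation: [-180.0, 0.0, -180.0]
force: [-2.6, 1.6, 10.6]
width: 0.6
```

The force rose to 10.6 N while z stayed at 65.1, so the key is on its stop. Now up and clear.

```bash
python3 -m jog '[[[0,0,-0.3,0,0,0,0],[0,0,-0.5,0,0,0,0],[0,0,-2,0,0,0,0],[0,0,-4,0,0,0,0],[0,0,-5,0,0,0,0],[0,0,-3,0,0,0,0],[0,0,0,0,0,0,0],[0,0,0,0,0,0,0]]]'
python3 -m jog '[[[5,0,0,0,0,0,0],[5,0,0,0,0,0,0],[0,0,0,0,0,0,0],[0,0,0,0,0,0,0],[0,0,0,0,0,0,0],[0,0,0,0,0,0,0],[0,0,0,0,0,0,0],[0,0,0,0,0,0,0]]]'
python3 - <<'E'
from plant import imaging,status
import cv2
for n in("top","wrist"):
    c=imaging.capture(n);cv2.imwrite(f"pics/end{n}.png",cv2.resize(c["color"][:,:,::-1],(800,600)))
s=status.sense();print(s["tool_pos"],s["force"],s["joint_vel"])
E
```

```text
time: 18.45
tool_pos: [505.7, -285.3, 209.4]
orientation: [179.9, -0.2, -180.0]
force: [-0.1, 0.7, -0.0]
width: 0.6
time: 19.45
tool_pos: [407.0, -286.0, 211.6]
orientation: [-180.0, 0.0, -180.0]
force: [0.5, -0.2, 0.2]
width: 0.2
[ 406.88940865 -286.05496599  211.66985792] [-0.01911249 -0.0938587   0.22960808] [-0.08255939 -0.08539188  0.17458175 -0.12275897  0.07152519  0.0745866 ]
```

View pics/endwrist.png

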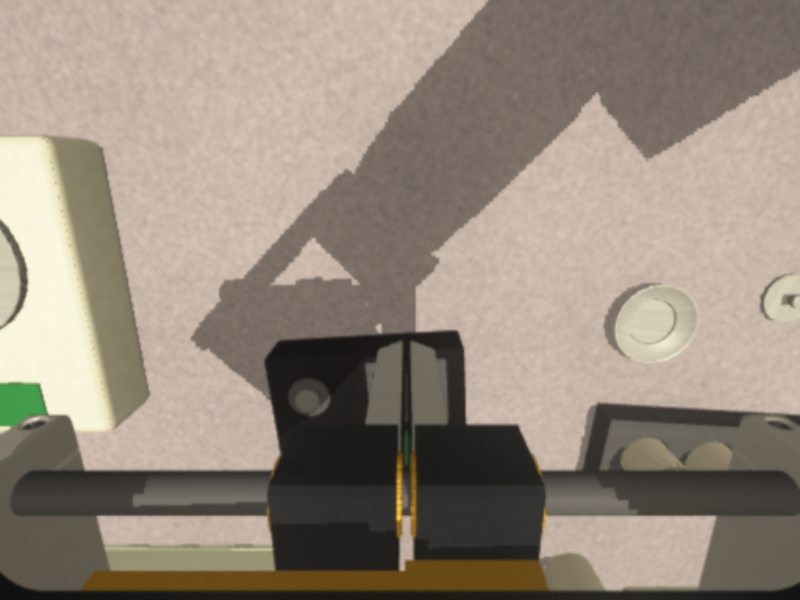

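View pics/endtop.png

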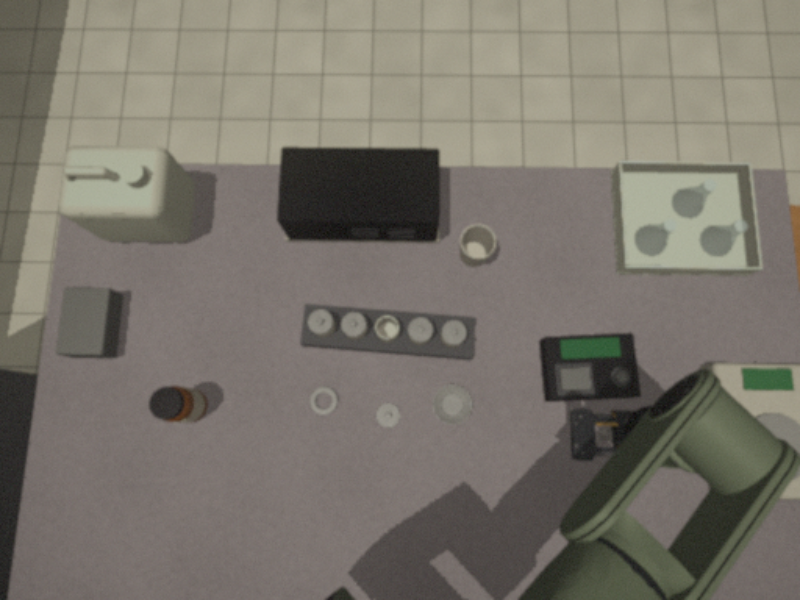

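The end view from the top shows everything unmoved: lid (388,415), open crucible (387,327), ring (323,401) and dish (453,403). The arm is clear of the keys.

```bash
python3 -c "
from plant import workorder;print(workorder.close_job())"
```

```text
the job is handed in; nothing more can be done
None
```

I pointed at the open crucible and then at the loose lid, pressed the wide key, moved clear and handed the job in at about 19.6 s. `close_job` gives no verdict.

- **Open crucible:** It is the middle one in the rack. I held the closed fingertips about 20 mm above its mouth for 3 s, at about (593, 63).
- **Loose lid:** I held the fingertips about 19 mm above its knob for 3 s, at about (435, 60).
- **Wide key:** I pressed it until it stopped, with the fingertips at z of about 48 and 10.6 N on the tool, then lifted off and moved clear.

**Last checks:** The final top view shows the loose things where they were at the start, and the tool force reads about 0 N. I never came near the round key. I inferred that the wide key came back up from its spring and the zero force. The fingers hid it in the last wrist view and I did not measure it.

**Disagreements:** The cameras differed by 2–5 mm on the mouth and lid positions and up to 7 mm on the key. I aimed between the readings for the mouth and lid, and the wrist view agreed with my aim point on the key.

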